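Add a slotted mass to the polishing jig

ROBOT

A 6-joint arm with a two-finger parallel gripper is mounted at the origin on the work surface. World frame = base frame: x ahead of the robot, y to its left, z up, the work surface at z = 0. Lengths are in m, angles in rad, forces in N, time in s.
With the tool pointing down it reaches from about 0.425 to 0.95 m from the base axis. Payload 3.5 kg.
Tool frame: the origin (TCP) lies between the finger pads; the fingertips stand 19 mm ahead of it and the grasp point (between the pads) is the TCP (ctrl.nose_length is the distance from the TCP to the fingertips, in m); z points along the fingers, y is the line along which they close (so a half turn about z gives the same grasp; the last joint's range is limited). The gripper opens to 85 mm and grips with 20 to 120 N. Pads are 22 mm wide; open, the fingers measure 114 mm over their backs; the gripper's body (76 mm by 85 mm) begins 54 mm behind the grasp point. The pads swing forward as they close: fully open they stand 13 mm farther back than shut.
Start: joints at [0.978, 0.286, 1.577, -0, 1.279, -0.15], TCP at [0.289, 0.61, 0.25] pointing down, gripper open.
Joint ranges: [-2.77, 2.77], [-0.9, 2.22], [0.21, 2.48], [-1.53, 4.67], [0.24, 2.81], [-2.84, 2.84]. Speed limits (rad/s): [2.79, 2.79, 3.14, 3.14, 3.14, 3.14].

INTERFACE

Orientations are given as a unit quaternion [x, y, z, w].
In Python, from plant import ctrl gives the robot as it stands.
- The arm moves only by the tool apply_moves, never from a script. Its argument "series" is a list of rows, each a list of 6 numbers: the shift along the world's x, y, z scaled (see below), then the turn, a rotation vector about the world's x, y, z scaled (see below). A call has 1 to 20 rows; each row is the pose to reach, as a shift and turn from the pose commanded when the call began; what a row does not reach only later rows make up. The controller multiplies each number of a shift by 0.8 m and each number of a turn by 45 degrees. A row lasts 1/8 s, in which the tool goes at most 62.5 mm and 10.7 degrees, less where a joint would pass 70% of its speed; a pose out of reach is approached as far as the arm can. A call with a number of a shift or a turn outside -1 to 1 is refused whole. A call with a gripper value outside its range is refused whole. "jaw" is the opening, from 0 (shut) to 1 (fully open), set as the call begins (left out, the last holds). The fingers move at their own pace and stop on an object; "squeeze" is the grip in N (left out, the last holds). Time passes only in rows, so rows that repeat a pose let the fingers close. It gives the time, the measured TCP pose, the force, the opening and the grip force at its end, in the units of the state.
- ctrl.get_state(): the state, without advancing time (a new reading comes with each control period).
- ctrl.read_camera(name): name is "side" or "top"; returns the picture (480x640x3 uint8, red, green, blue); there is no depth.
- ctrl.get_calibration(name): a dict with "fx", "fy", "cx", "cy" (pixels), "xyz" and "orientation" of the camera in the world. Camera axes: x right, y up, looking along -z (the intrinsics and any distortion apply to the point x, -y, -z); pixel columns grow to the right and rows downward; lengths in m; the calibration is good to about 2 mm. A picture is of the moment at which its call begins. get_calibration takes no time and is no camera call.
- ctrl.sign_off(): hands the job in; it is judged then, once.
Trained networks look in the newest picture that a camera, given by its name, has taken for a name from the list of things; names that differ only in an ending like _2 or _b are one class to them, and where a whole thing is asked for, a point or a joint stands for the part that bears it (a point fixed in the world has none). Each returns a list of dicts, best first, with "p" (0 to 1); they miss things now and then, are a little off and sometimes report something else, mostly with a low value. They report only what shows in the picture. A call takes as long as a camera call. They do not tell look-alikes from the thing itself.
- ctrl.boxes_of(thing, camera): "xy" ([column, row] as shares, 0 to 1, of the picture: columns of its width, rows of its height, amid what is visible of it).
- ctrl.silhouettes(thing, camera): "pixels" (480x640 bool, what is visible of it) and "xy" ([column, row] as shares, 0 to 1, of the picture: columns of its width, rows of its height, amid what is visible of it).
The state is a dict: "time": time; "qpos": joint angles; "dq": joint speeds; "joint_efforts": joint torques, N m; "eef_pos": TCP position; "tcp_rot": TCP orientation; "contact_force": force on the tool from outside, world axes, zero at the start; "wrist_torque": the same for the moment, N m; "opening": opening from 0.0 (shut) to 1.0 (fully open); "finger_force": force on a finger pad.
Only numpy, scipy, OpenCV 4.12 (cv2) and the standard library are available. Lean on these libraries where they do the work, as an engineer would, in place of code of your own. Each camera call takes 0.05 s, during which the arm holds its last target. There are 200 camera calls.

TASK

Load the polishing jig: take the large steel slotted mass from its parking post, bring it in through the open side of the clear guard, slot first, and slide it sideways onto the stem under the black cap, above the small brass mass that is already there. Then turn it counterclockwise (seen from above), up to about a quarter turn, until its rim notch drops over the upright brass pin, whose exact place you have to find by feel, and let the mass down flat on the brass one, so that the two slots no longer line up. Work gently, never pushing or dropping the mass hard against the jig, let go at the end and leave the other things alone.

Things in the scene. Friction and masses are not known exactly. Their poses are not given: they have to be found in the camera images.
- jig: Fixed loading jig on the table; origin at the centre of its underside, z up along the stem, -x towards the open side of its guard. Round blue base 152 mm across, 10 mm thick; steel boss 35 mm across up to z = 26 mm, on which the brass first mass lies (26 to 36 mm). The stem, 10 mm across, is bare from z = 36 to 62 mm. Rigid: keep pushes against it below 24 N.
- seat (a point): Point of the jig on the stem's axis at the top of the first mass, 36 mm above the table; axes as the jig's. The origin of the steel mass ends up here.
- cap (a point): Centre of the top of the stem's black cap, 67 mm above the table. The cap is 28 mm across and 5 mm thick: masses go on only sideways, below it (bare stem 26 mm long above the first mass).
- gate (a point): Middle of the opening in the clear guard, on the jig's -x side, 68 mm from the stem's axis, 36 mm above the table. The guard is a round clear fence, inside radius 68 mm, 3 mm thick, up to 58 mm above the table, open over 120 degrees here. Masses come in moving along the jig's +x, slot leading.
- pin_zone (a point): Near end of the arc where the brass drive pin may be, at its top height: the place to begin the search. The pin is upright, 6 mm across, its axis 23 mm from the stem's axis, top 41 mm above the table (5 mm above the first mass). It stands 50 to 100 degrees counterclockwise (from above) from the jig's -x direction, on its -y side; this point is at 50. Its true angle is not measured, changes each time and it does not give.
- mass: Loose steel slotted mass: disc 60 mm across, 12 mm thick, about 0.23 kg. Origin at the centre of its underside, z up. Slot 14 mm wide from the rim at +x to a flat end 7 mm beyond the centre. Grip it across the rim along its y. Starts flat on either parking post, underside 30 mm above the table. On the way in its x is along the jig's x; turned from there by the pin's angle, its notch is over the pin.
- notch (a point): Middle of the steel mass's rim notch, at its underside, 23 mm from the centre along the mass's -x. The notch is 8 mm wide, cut right through, from the rim in to 17 mm from the centre. It ends up around the drive pin.
- first_mass: Loose small brass slotted mass on the jig: 35 mm across, 10 mm thick, origin at the centre of its underside, 13 mm slot along its +x, which points about along the jig's +x. Stays where it is.
- rack: Fixed grey plate 80 x 200 x 8 mm with two black parking posts 32 mm across, tops 30 mm above the table, 60 mm either side of its centre along its y. Origin at the centre of its underside.
- spare_mass: Bystander: loose red slotted mass, 44 mm across, 12 mm thick, on the other parking post. Origin at the centre of its underside.
- spray_bottle: Bystander: loose spray bottle, 64 mm across, 178 mm tall; origin at the centre of its underside.
- glue_bottle: Bystander: loose small red bottle, 32 mm across, 85 mm tall; origin at the centre of its underside.
- resin_puck: Bystander: loose black specimen puck, 38 mm across, 20 mm tall; origin at the centre of its underside.
Mind the look-alikes: they are no part of the job. There is more than one size of the mass; the job needs the smallest.

How it is judged:
On the way, in this order (a step that is already met when the one before it is completed fails the run):
1. the steel mass is on the stem, above the drive pin, not yet turned (within 30 degrees of its way in) (horizontal distance between mass and seat below 0.005 m and z of mass in the frame of seat above -0.003 m and z of mass in the frame of seat above 0.004 m and angle between the x axis of mass and the x axis of jig, either way round below 0.52 rad), for 0.1 s.
2. the steel mass is turned, its notch is down over the pin and it lies on the first mass (horizontal distance between each of mass, first_mass and seat below 0.005 m and z of mass in the frame of seat between -0.003 and 0.0025 m and angle between mass's own z axis and vertical below 0.05 rad and y of notch in the frame of jig below -0.012 m and angle between the x axis of mass and the x axis of first_mass, either way round above 0.6 rad and z of first_mass in the frame of seat below -0.007 m), for 0.2 s.
At the end, for the whole second after the job is handed in: The steel mass lies flat on the first mass (underside within 2.5 mm of the seat, tilt below 0.05 rad), round the stem (within 5 mm), notch over the pin on the jig's -y side, its slot line at least 0.6 rad from that of the first mass, which is still on its boss; all released and at rest (all of step 2 and linear speed of each of mass, first_mass below 0.02 m/s); the robot touches nothing.
It fails at once if the steel mass is pushed or dropped on the jig with more than 24 N (contact force between mass and jig above 24 N).
It fails at once if the steel mass is pushed or dropped on the first mass with more than 24 N (contact force between mass and first_mass above 24 N).
It fails at once if the gripper or arm pushes the jig with more than 24 N (contact force between any of the fingers, the arm and jig above 24 N).
It fails at once if a bystander is moved by more than 20 mm (distance of any of spare_mass, spray_bottle, glue_bottle, resin_puck from where it was at the start of the episode above 0.02 m).
It also fails if it takes over 64 s, if anything falls off the work surface, if the arm or the gripper's body presses on something with over 40 N, if the wrist force passes 120 N, or if a joint passes its speed limit or range.

## Working session

There is one attempt and no reset: what is moved stays moved. The work goes in short steps, Python scripts to look and compute and a tool call to move; the robot and the scene stay as the last step left them, time stands still between calls to the robot, and variables do not carry over. Pictures are saved under pics/ and viewed, at most 10 in all, crops included, and the job is handed in when it is done.

Besides the shell and the picture viewer there is one more tool, called after "Request:" as name(argument=value, ...), one argument or row to a line, values as JSON. apply_moves: Moves the arm, as the interface text tells. Shifts and turns lie within -1 to 1; 1 stands for 0.8 m of shift or 45 degrees of turn. Its arguments: {"type":"object","properties":{"series":{"type":"array"},"jaw":{"type":"number"},"squeeze":{"type":"number"}},"required":["series"]}

```bash
mkdir -p pics; ls
cat > h.py <<'E'
import numpy as np, cv2
from scipy.spatial.transform import Rotation as R
from plant import ctrl
def snap(cam,name):
    im=ctrl.read_camera(cam); cv2.imwrite('pics/'+name,im[:,:,::-1]); return im
def ray(cam,u,v):
    c=ctrl.get_calibration(cam); d=np.array([(u-c['cx'])/c['fx'],-(v-c['cy'])/c['fy'],-1.])
    return np.array(c['xyz']),R.from_quat(c['orientation']).apply(d)
def atz(cam,u,v,z):
    o,d=ray(cam,u,v); return o+d*(z-o[2])/d[2]
def proj(cam,p):
    c=ctrl.get_calibration(cam); q=R.from_quat(c['orientation']).inv().apply(np.array(p)-c['xyz'])
    return np.stack([c['cx']+c['fx']*q[...,0]/-q[...,2],c['cy']-c['fy']*q[...,1]/-q[...,2]],-1)
E
python3 - <<'E'
from h import *
for c in('top','side'):
    snap(c,c+'0.png'); print(c,ctrl.get_calibration(c))
    for t in['jig','mass','first_mass','rack','spare_mass','cap','spray_bottle','glue_bottle','resin_puck']:
        print(t,[(round(b['p'],2),round(b['xy'][0]*640,1),round(b['xy'][1]*480,1)) for b in ctrl.boxes_of(t,c)][:4])
print(ctrl.get_state())
E
```

```text
pics
top {'fx': 521.788460293086, 'fy': 521.788460293086, 'cx': 313.2810125909766, 'cy': 245.098487662051, 'xyz': array([ 0.51834439, -0.05873505,  1.30188693]), 'orientation': array([-0.02560759,  0.02381536,  0.7154654 , -0.69777241])}
jig [(0.75, 314.3, 265.9)]
mass [(0.98, 225.3, 283.1), (0.89, 269.9, 329.2), (0.72, 252.5, 235.4)]
first_mass []
rack [(0.69, 201.7, 283.4), (0.54, 227.0, 283.1)]
spare_mass []
cap [(0.61, 320.6, 266.4)]
spray_bottle [(0.81, 460.7, 250.2)]
glue_bottle [(0.74, 255.6, 187.5), (0.39, 320.7, 266.0)]
resin_puck [(0.61, 175.4, 195.5)]
side {'fx': 493.09786557546624, 'fy': 493.09786557546624, 'cx': 313.89065949571244, 'cy': 238.5247615654386, 'xyz': array([0.36020809, 0.65881729, 0.58798674]), 'orientation': array([-0.06799049,  0.45288712,  0.87990406, -0.1266467 ])}
jig [(0.77, 324.2, 255.9)]
mass [(0.94, 254.4, 296.9), (0.63, 302.4, 336.2), (0.63, 394.1, 323.6)]
first_mass [(0.62, 326.4, 248.9)]
rack [(0.75, 299.5, 381.9)]
spare_mass [(0.66, 292.4, 397.8)]
cap [(0.81, 325.0, 255.1)]
spray_bottle [(0.76, 346.9, 147.8)]
glue_bottle [(0.88, 197.8, 272.1)]
resin_puck [(0.77, 141.2, 375.4)]
{'time': 1.0, 'qpos': array([ 9.78009253e-01,  2.86253898e-01,  1.57670824e+00,  1.91143643e-05,
        1.27857188e+00, -1.50010103e-01]), 'dq': array([-5.53061459e-05, -1.83251611e-03, -4.71132026e-04, -2.40992705e-03,
        3.63125528e-03,  2.52343928e-04]), 'joint_efforts': array([-5.91277076e-04, -4.05984879e+01, -2.92942303e+01, -2.25115941e-04,
        6.65852167e-04, -2.38866292e-06]), 'eef_pos': array([0.2891735 , 0.60990926, 0.25035117]), 'tcp_rot': array([2.19587118e-01, 9.75592895e-01, 3.06420908e-05, 2.11253890e-06]), 'contact_force': array([ 0.22710044, -0.42490113,  0.01625055]), 'wrist_torque': array([ 0.08610337, -0.00155176,  0.03157005]), 'finger_force': 0.0, 'opening': 1.001678267030159}
```

View pics/top0.png

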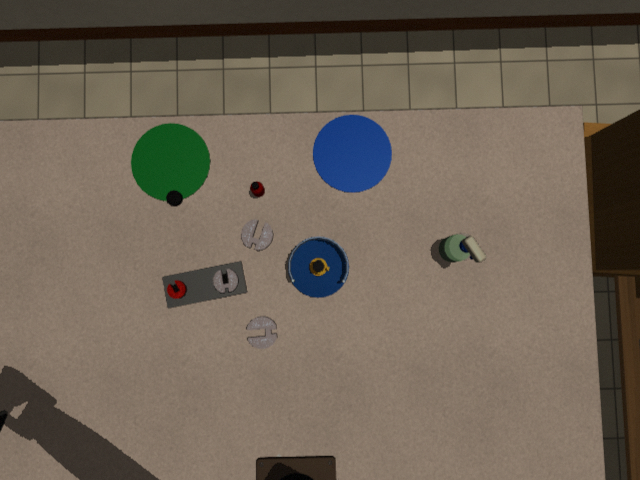

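View pics/side0.png

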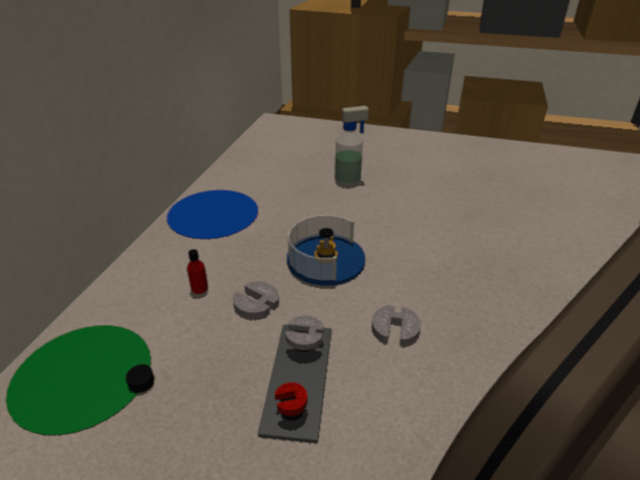

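Run:
```python
from h import *
t=cv2.imread('pics/top0.png');s=cv2.imread('pics/side0.png')
f=lambda im,x,y,w:cv2.resize(im[y:y+w*3//4,x:x+w],(400,300),interpolation=cv2.INTER_CUBIC)
g=lambda a:cv2.convertScaleAbs(a,alpha=1.6)
cv2.imwrite('pics/c1.png',g(np.vstack([np.hstack([f(t,270,236,80),f(t,200,255,60)]),np.hstack([f(s,275,205,100),f(s,270,305,80)])])))
def rep(p): return np.round(p,4)
print('jig cap',rep(atz('top',319,267,.067)),rep(atz('side',326,232,.067)))
print('mass',rep(atz('top',225.3,281,.042)),rep(atz('side',305,331,.042)))
for n,u,v in(('spray',460.7,250.2),('glue',257,188)): print(n,rep(atz('top',u,v,.04)))
print(rep(atz('top',257,235,.012)),rep(atz('top',262,332,.012)),rep(atz('top',177,289,.042)))
```

```text
jig cap [ 0.5526 -0.0689  0.067 ] [ 0.5549 -0.0672  0.067 ]
mass [0.5252 0.1575 0.042 ] [0.5251 0.1598 0.042 ]
spray [ 0.5854 -0.413   0.04  ]
glue [0.75   0.0774 0.04  ]
[0.6373 0.0825 0.012 ] [0.3985 0.0743 0.012 ] [0.5089 0.2741 0.042 ]
```

View pics/c1.png

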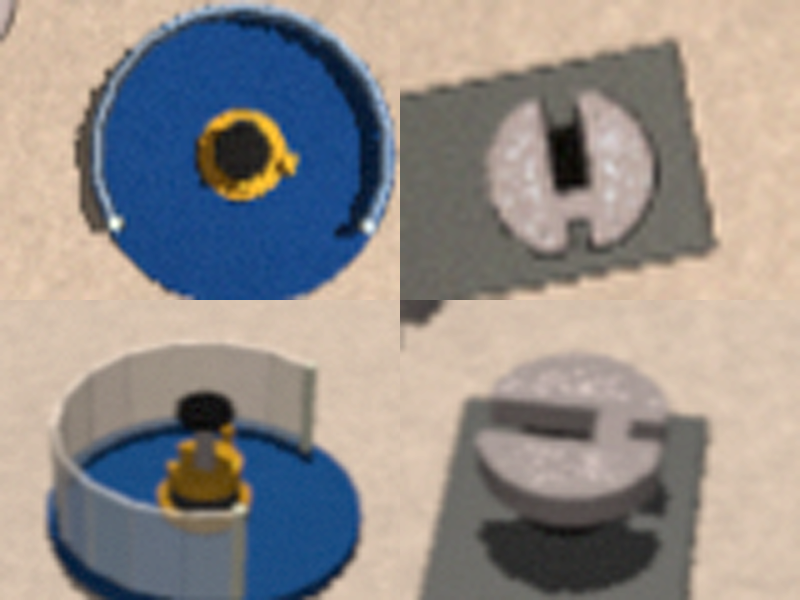

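```bash
cat > m.py <<'E'
from h import *
from scipy.optimize import minimize
def disc(x,y,yaw,z,n=60):
    a=np.linspace(0,2*np.pi,n); P=[]
    c,s=np.cos(yaw),np.sin(yaw); M=np.array([[c,-s],[s,c]])
    f=lambda q:np.c_[np.array(q)@M.T+[x,y],np.full(len(q),z)]
    return (f(np.c_[.03*np.cos(a),.03*np.sin(a)]),f([[-.007,-.007],[.04,-.007],[.04,.007],[-.007,.007]]),
            f([[-.04,-.004],[-.017,-.004],[-.017,.004],[-.04,.004]]))
def render(p,z,cam='top',S=4):
    im=np.zeros((480*S,640*S),np.uint8)
    d0,_,_=disc(*p,z-.012); d,sl,no=disc(*p,z); pr=lambda q:np.int32(np.round((proj(cam,q)+.5)*S))
    cv2.fillConvexPoly(im,pr(d0),1);cv2.fillConvexPoly(im,pr(d),1);cv2.fillConvexPoly(im,pr(sl),0);cv2.fillConvexPoly(im,pr(no),0)
    return cv2.resize(im.astype(np.float32),(640,480),interpolation=cv2.INTER_AREA)
def fitmass(sil,p0,z,cam='top'):
    m=sil.astype(np.float32)
    return minimize(lambda p:((render((p[0],p[1],p[2]*.1),z,cam)-m)**2).sum(),[p0[0],p0[1],p0[2]*10],method='Nelder-Mead',
      options=dict(initial_simplex=[[p0[0]+a,p0[1]+b,p0[2]*10+c] for a,b,c in[(0,0,0),(.006,0,0),(0,.006,0),(0,0,2)]],xatol=1e-4,fatol=.1))
E
python3 - <<'E'
from m import *
for cam,uv in(('top',(225,281)),('side',(304,333))):
    im=snap(cam,cam+'1.png')
    for s in ctrl.silhouettes('mass',cam):
        c=np.array(s['xy'])*[640,480]
        if np.hypot(*(c-uv))<15:
            r=fitmass(s['pixels'],(.525,.158,-.1),.042,cam); print(cam,r.x*[1,1,.1],r.fun,s['pixels'].sum(),s['p'])
im=cv2.imread('pics/top0.png').astype(int)
b=(im[...,0]-im[...,2]>40)
m=np.zeros_like(b);m[225:310,275:360]=b[225:310,275:360]
ys,xs=np.nonzero(m)
# cap
W=lambda u,v,z:atz('top',u,v,z)[:2]
cs,_=cv2.findContours(m.astype(np.uint8),cv2.RETR_EXTERNAL,cv2.CHAIN_APPROX_NONE)
c=max(cs,key=len)[:,0]; (u,v),rad=cv2.minEnclosingCircle(c);print('blue circ',u,v,rad,W(u,v,.01))
d=(im.max(2)<45);q=np.zeros_like(d);q[257:277,310:330]=d[257:277,310:330]
n,l,st,ce=cv2.connectedComponentsWithStats(q.astype(np.uint8));k=1+st[1:,4].argmax();print('cap',ce[k],st[k],W(*ce[k],.067))
e1,e2=W(292.8,280.3,.058),W(343.5,281,.058);print('ends',e1,e2,np.hypot(*(e1-e2)),'yaw',np.degrees(np.arctan2(*(e1-e2)[::-1]))-90)
mid=(e1+e2)/2;a=e1-e2;xx=np.array([a[1],-a[0]])/np.hypot(*a);print('centre',mid+xx*.0348)
print('pin',W(328,268.2,.041))
E
```

```text
top [0.52535307 0.1574255  0.13791944] 45.21875 369 0.65
side [0.52870181 0.15637814 0.19547978] 186.34375 1036 0.83
blue circ 317.8618469238281 268.3651428222656 29.087997436523438 [ 0.55086696 -0.0664797 ]
cap [317.60824742 265.83505155] [313 260  11  12  97] [ 0.55542673 -0.06569093]
ends [ 0.52278654 -0.00587001] [ 0.51812104 -0.12636777] 0.12058804795953904 yaw -2.217302809833029
centre [ 0.55522774 -0.06746529]
pin [ 0.54987287 -0.0907762 ]
```

Request:
apply_moves(
  series=[
    [0.148,-0.283,-0.05,0,0,-1],
    [0.148,-0.283,-0.05,0,0,-1],
    [0.148,-0.283,-0.05,0,0,-1],
    [0.148,-0.283,-0.05,0,0,-1],
    [0.148,-0.283,-0.05,0,0,-1],
  ],
  jaw=1,
)

```text
time: 1.82
eef_pos: [0.4087, 0.3804, 0.2095]
tcp_rot: [0.579, 0.815, -0.001, -0.0]
contact_force: [-0.1, 1.0, -0.8]
opening: 0.996
finger_force: 0.0
```

Request:
apply_moves(
  series=[
    [0.148,-0.283,-0.05,0,0,-1],
    [0.148,-0.283,-0.05,0,0,-1],
    [0.148,-0.283,-0.05,0,0,-1],
    [0.148,-0.283,-0.05,0,0,-1],
    [0.148,-0.283,-0.05,0,0,-1],
  ],
)

```text
time: 2.45
eef_pos: [0.5273, 0.1548, 0.17]
tcp_rot: [0.846, 0.532, -0.0, -0.0]
contact_force: [-0.8, 0.1, 0.1]
opening: 1.002
finger_force: 0.0
```

Request:
apply_moves(
  series=[
    [0,0,-0.05,0,0,-1],
    [0,0,-0.05,0,0,-1],
    [0,0,-0.05,0,0,-1],
    [0,0,-0.05,0,0,-1],
    [0,0,-0.05,0,0,-1],
    [0,0,-0.05,0,0,-1],
  ],
)

```text
time: 3.2
eef_pos: [0.5259, 0.158, 0.1306]
tcp_rot: [0.985, 0.172, 0.0, -0.0]
contact_force: [0.9, -0.5, -0.3]
opening: 1.002
finger_force: 0.0
```

```bash
cat > st.py <<'E'
from h import *
s=ctrl.get_state();r=R.from_quat(s['tcp_rot']).as_matrix()
print(round(s['time'],2),np.round(s['eef_pos'],4),'yaw',np.degrees(np.arctan2(r[1,1],r[0,1])).round(2),'z',r[:,2].round(3),'F',s['contact_force'].round(2),'T',s['wrist_torque'].round(3),'op',round(s['opening'],3),round(s['finger_force'],1),s['qpos'].round(2))
E
python3 st.py
```

```text
3.2 [0.5259 0.158  0.1306] yaw -70.15 z [ 0.  0. -1.] F [ 0.91 -0.46 -0.32] T [ 0.008 -0.052  0.003] op 1.002 0.0 [0.11 0.14 1.98 0.   1.02 1.33]
```

Request:
apply_moves(
  series=[
    [0,0,0,0,0,-0.266],
    [0,0,-0.05,0,0,-0.266],
    [0,0,-0.08,0,0,-0.266],
    [0,0,-0.1,0,0,-0.266],
    [0,0,-0.11,0,0,-0.266],
    [0,0,-0.117,0,0,-0.266],
    [0,0,-0.117,0,0,-0.266],
    [0,0,-0.117,0,0,-0.266],
  ],
)

```text
time: 4.2
eef_pos: [0.5266, 0.1572, 0.0375]
tcp_rot: [0.998, 0.067, 0.001, -0.0]
contact_force: [0.3, -0.4, 0.9]
opening: 0.996
finger_force: 0.0
```

Request:
apply_moves(
  series=[
    [0,0,0,0,0,0],
    [0,0,0,0,0,0],
    [0,0,0,0,0,0],
    [0,0,0,0,0,0],
    [0,0,0,0,0,0],
    [0,0,0,0,0,0],
  ],
  jaw=0.5,
  squeeze=30,
)

```text
time: 4.95
eef_pos: [0.5264, 0.1572, 0.0375]
tcp_rot: [0.998, 0.067, 0.0, -0.0]
contact_force: [-2.2, -0.6, 5.0]
opening: 0.691
finger_force: 32.1
```

```bash
python3 st.py
```

```text
4.95 [0.5264 0.1572 0.0375] yaw -82.34 z [ 0.001  0.    -1.   ] F [-2.21 -0.64  4.96] T [ 0.095  0.271 -0.009] op 0.691 32.1 [0.11 0.29 2.01 0.   0.84 1.54]
```

Request:
apply_moves(
  series=[
    [0,0,0.01,0,0,0],
    [0,0,0.06,0,0,0],
    [0,0,0.1,0,0,0],
    [-0.03,-0.07,0.1,0,0,-0.224],
    [-0.06,-0.14,0.1,0,0,-0.224],
    [-0.08,-0.21,0.1,0,0,-0.224],
    [-0.0955,-0.2746,0.1,0,0,-0.224],
    [-0.0955,-0.2746,0.1,0,0,-0.224],
    [-0.0955,-0.2746,0.06,0,0,-0.224],
    [-0.0955,-0.2746,0.03,0,0,-0.224],
    [-0.0955,-0.2746,0.02,0,0,-0.224],
    [-0.0955,-0.2746,0.02,0,0,-0.224],
    [-0.0955,-0.2746,0.02,0,0,-0.224],
  ],
)

```text
time: 6.58
eef_pos: [0.4505, -0.0626, 0.0537]
tcp_rot: [1.0, -0.021, 0.001, 0.0]
contact_force: [1.0, 0.7, -2.3]
opening: 0.693
finger_force: 33.6
```

```bash
python3 st.py
python3 - <<'E'
from h import *
s=snap('side','s2.png');t=snap('top','t2.png')
f=lambda im,x,y,w:cv2.resize(im[y:y+w*3//4,x:x+w],(400,300),interpolation=cv2.INTER_CUBIC)
a=f(s,280,200,140);b=f(t,250,225,100)
cv2.imwrite('pics/c2.png',cv2.convertScaleAbs(np.hstack([a,b])[:,:,::-1],alpha=1.5))
E
```

```text
6.58 [ 0.4505 -0.0626  0.0537] yaw -92.39 z [ 0.002 -0.001 -1.   ] F [ 1.    0.67 -2.27] T [ 0.02  -0.011  0.028] op 0.693 33.6 [-0.36  0.07  2.23  0.    0.84  1.25]
```

View pics/c2.png

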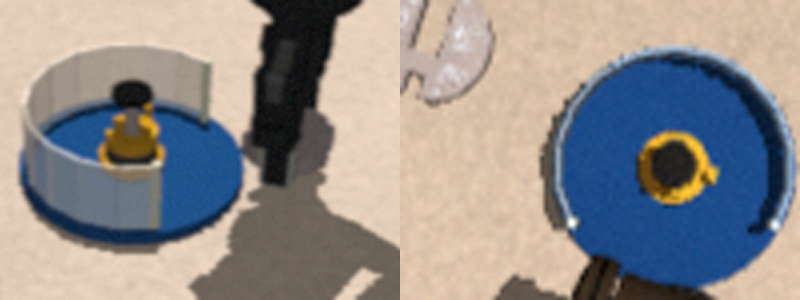

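Request:
apply_moves(
  series=[
    [0.03,-0.001,0,0,0,0],
    [0.06,-0.002,0,0,0,0],
    [0.075,-0.003,0,0,0,0],
    [0.08,-0.003,0,0,0,0],
    [0.08,-0.003,0,0,0,0],
    [0.08,-0.003,0,0,0,0],
  ],
)

```text
time: 7.42
eef_pos: [0.5127, -0.0648, 0.0524]
tcp_rot: [1.0, -0.021, -0.001, -0.0]
contact_force: [0.3, 0.3, -2.1]
opening: 0.69
finger_force: 33.6
```

Request:
apply_moves(
  series=[
    [0.002,0,0,0,0,0],
    [0.004,0,0,0,0,0],
    [0.006,0,0,0,0,0],
    [0.008,0,0,0,0,0],
    [0.008,0,0,0,0,0],
  ],
)

```text
time: 8.05
eef_pos: [0.5202, -0.065, 0.0528]
tcp_rot: [1.0, -0.021, 0.0, 0.0]
contact_force: [-0.1, 0.6, -1.7]
opening: 0.689
finger_force: 33.6
```

```bash
python3 st.py
```

```text
8.05 [ 0.5202 -0.065   0.0528] yaw -92.41 z [ 0. -0. -1.] F [-0.08  0.64 -1.72] T [ 0.005 -0.039 -0.003] op 0.689 33.6 [-0.32  0.22  2.07 -0.    0.86  1.29]
```

Request:
apply_moves(
  series=[
    [0.002,0,0,0,0,0],
    [0.004,0,0,0,0,0],
    [0.006,0,0,0,0,0],
    [0.008,0,0,0,0,0],
    [0.01,-0.0005,0,0,0,0],
  ],
)

```text
time: 8.68
eef_pos: [0.5281, -0.0653, 0.0527]
tcp_rot: [1.0, -0.021, -0.0, -0.0]
contact_force: [-0.4, 0.3, -1.4]
opening: 0.687
finger_force: 33.6
```

Request:
apply_moves(
  series=[
    [0.003,0,0,0,0,0],
    [0.006,0,0,0,0,0],
    [0.009,-0.0005,0,0,0,0],
    [0.012,-0.0005,0,0,0,0],
    [0.015,-0.0005,0,0,0,0],
  ],
)

```text
time: 9.3
eef_pos: [0.5402, -0.0658, 0.0527]
tcp_rot: [1.0, -0.021, 0.0, -0.0]
contact_force: [-0.1, -0.6, -2.0]
opening: 0.689
finger_force: 33.6
```

```bash
python3 st.py
```

```text
9.3 [ 0.5402 -0.0658  0.0527] yaw -92.42 z [ 0.  0. -1.] F [-0.13 -0.59 -1.99] T [0.043 0.04  0.013] op 0.689 33.6 [-0.31  0.25  2.02  0.    0.87  1.31]
```

Request:
apply_moves(
  series=[
    [0.003,0,0,0,0,0],
    [0.006,0,0,0,0,0],
    [0.009,-0.0005,0,0,0,0],
    [0.012,-0.0005,0,0,0,0],
    [0.014,-0.0005,0,0,0,0],
    [0.016,-0.0008,0,0,0,0],
  ],
)

```text
time: 10.05
eef_pos: [0.5529, -0.0664, 0.0527]
tcp_rot: [1.0, -0.021, -0.0, -0.0]
contact_force: [-0.2, 0.4, -2.0]
opening: 0.689
finger_force: 33.6
```

Request:
apply_moves(
  series=[
    [0.001,0,0,0,0,0],
    [0.002,0,0,0,0,0],
    [0.002,0,0,0,0,0],
  ],
)

```text
time: 10.42
eef_pos: [0.5544, -0.0664, 0.0527]
tcp_rot: [1.0, -0.021, -0.0, -0.0]
contact_force: [-1.1, 0.1, -2.4]
opening: 0.689
finger_force: 33.6
```

Request:
apply_moves(
  series=[
    [0.001,0,0,0,0,0],
    [0.002,0,0,0,0,0],
    [0.002,0,0,0,0,0],
  ],
)

```text
time: 10.8
eef_pos: [0.5561, -0.0664, 0.0528]
tcp_rot: [1.0, -0.021, 0.0, 0.0]
contact_force: [-0.3, 0.8, -2.5]
opening: 0.685
finger_force: 33.6
```

```bash
python3 st.py
```

```text
10.8 [ 0.5561 -0.0664  0.0528] yaw -92.42 z [ 0. -0. -1.] F [-0.26  0.84 -2.48] T [-0.001 -0.013  0.002] op 0.685 33.6 [-0.3   0.28  1.98  0.    0.88  1.31]
```

Request:
apply_moves(
  series=[
    [0.001,0,0,0,0,0],
    [0.001,0,0,0,0,0],
    [0.001,0,0,0,0,0],
  ],
)

```text
time: 11.18
eef_pos: [0.5567, -0.0664, 0.0527]
tcp_rot: [1.0, -0.021, -0.0, -0.0]
contact_force: [-0.2, -0.0, -1.8]
opening: 0.688
finger_force: 33.6
```

Request:
apply_moves(
  series=[
    [0.001,0,0,0,0,0],
    [0.001,0,0,0,0,0],
    [0.001,0,0,0,0,0],
  ],
)

```text
time: 11.55
eef_pos: [0.5568, -0.0664, 0.0526]
tcp_rot: [1.0, -0.021, -0.001, -0.0]
contact_force: [-4.6, -0.0, 1.2]
opening: 0.688
finger_force: 33.8
```

```bash
python3 st.py
```

```text
11.55 [ 0.5568 -0.0664  0.0526] yaw -92.41 z [-0.002  0.    -1.   ] F [-4.64 -0.04  1.16] T [-0.097  0.736  0.011] op 0.688 33.8 [-0.3   0.29  1.98 -0.    0.88  1.31]
```

Request:
apply_moves(
  series=[
    [-0.002,0,0,0,0,0],
    [-0.0035,0,0,0,0,0],
    [-0.0035,0,0,0,0,0],
    [-0.0035,0,0,0,0,0],
  ],
)

```text
time: 12.05
eef_pos: [0.5551, -0.0665, 0.0529]
tcp_rot: [1.0, -0.021, 0.0, 0.0]
contact_force: [0.8, 0.0, -2.3]
opening: 0.689
finger_force: 33.6
```

Request:
apply_moves(
  series=[
    [0,0.001,0,0,0,0],
    [0,0.002,0,0,0,0],
    [0,0.002,0,0,0,0],
    [0,0.002,0,0,0,0],
  ],
)

```text
time: 12.55
eef_pos: [0.5548, -0.0648, 0.0527]
tcp_rot: [1.0, -0.021, 0.0, -0.0]
contact_force: [-0.7, -0.3, -1.0]
opening: 0.692
finger_force: 33.6
```

Request:
apply_moves(
  series=[
    [0,0.001,0,0,0,0],
    [0,0.001,0,0,0,0],
    [0,0.001,0,0,0,0],
  ],
)

```text
time: 12.92
eef_pos: [0.5548, -0.0645, 0.0528]
tcp_rot: [1.0, -0.021, 0.0, 0.0]
contact_force: [-0.5, -2.8, -2.3]
opening: 0.688
finger_force: 33.6
```

```bash
python3 st.py
```

```text
12.93 [ 0.5548 -0.0645  0.0528] yaw -92.42 z [ 0.    -0.001 -1.   ] F [-0.48 -2.77 -2.3 ] T [-0.565  0.061  0.025] op 0.688 33.6 [-0.3   0.28  1.99 -0.    0.87  1.32]
```

Request:
apply_moves(
  series=[
    [0,-0.00325,0,0,0,0],
    [0,-0.00325,0,0,0,0.15],
    [0,-0.00325,0,0,0,0.3],
    [0,-0.00325,0,0,0,0.45],
    [0,-0.00325,0,0,0,0.6],
    [0,-0.00325,0,0,0,0.8],
    [0,-0.00325,0,0,0,0.8],
  ],
)

```text
time: 13.8
eef_pos: [0.5548, -0.0663, 0.0527]
tcp_rot: [0.958, 0.288, 0.0, -0.0]
contact_force: [-0.1, 0.4, -1.8]
opening: 0.689
finger_force: 33.6
```

```bash
python3 st.py
```

```text
13.8 [ 0.5548 -0.0663  0.0527] yaw -56.53 z [-0.     0.001 -1.   ] F [-0.13  0.43 -1.83] T [-0.023 -0.005  0.013] op 0.689 33.6 [-0.3   0.28  1.98  0.    0.88  0.69]
```

Request:
apply_moves(
  series=[
    [0,0,0,0,0,0.15],
    [0,0,0,0,0,0.3],
    [0,0,0,0,0,0.45],
    [0,0,0,0,0,0.6],
    [0,0,0,0,0,0.8],
    [0,0,0,0,0,0.8],
    [0,0,-0.002,0,0,0.8],
    [0,0,-0.002,0,0,0.8],
  ],
)

```text
time: 14.8
eef_pos: [0.5546, -0.0665, 0.0509]
tcp_rot: [0.822, 0.57, -0.0, -0.0]
contact_force: [-0.6, -0.0, -2.0]
opening: 0.695
finger_force: 33.6
```

Request:
apply_moves(
  series=[
    [0,0,-0.001,0,0,0],
    [0,0,-0.002,0,0,0],
    [0,0,-0.002,0,0,0],
  ],
)

```text
time: 15.18
eef_pos: [0.5547, -0.0666, 0.0494]
tcp_rot: [0.821, 0.57, -0.0, -0.0]
contact_force: [0.1, -0.6, -2.5]
opening: 0.687
finger_force: 33.6
```

Request:
apply_moves(
  series=[
    [0,0,-0.001,0,0,0],
    [0,0,-0.001,0,0,0],
    [0,0,-0.001,0,0,0],
  ],
)

```text
time: 15.55
eef_pos: [0.5548, -0.0666, 0.0487]
tcp_rot: [0.821, 0.571, 0.0, -0.0]
contact_force: [0.2, 0.4, -2.6]
opening: 0.689
finger_force: 33.6
```

```bash
python3 st.py
```

```text
15.55 [ 0.5548 -0.0666  0.0487] yaw -20.42 z [ 0.  0. -1.] F [ 0.21  0.39 -2.6 ] T [0.027 0.019 0.055] op 0.689 33.6 [-0.3   0.29  1.99  0.    0.87  0.06]
```

Request:
apply_moves(
  series=[
    [0,0,-0.0005,0,0,0],
    [0,0,-0.0005,0,0,0],
  ],
)

```text
time: 15.8
eef_pos: [0.5548, -0.0666, 0.0484]
tcp_rot: [0.821, 0.571, 0.0, 0.0]
contact_force: [0.3, 0.0, -0.5]
opening: 0.687
finger_force: 33.6
```

Request:
apply_moves(
  series=[
    [0,0,-0.0005,0,0,0],
    [0,0,-0.0005,0,0,0],
  ],
)

```text
time: 16.05
eef_pos: [0.5549, -0.0666, 0.0481]
tcp_rot: [0.821, 0.571, 0.0, 0.0]
contact_force: [-1.7, 0.1, -0.6]
opening: 0.692
finger_force: 33.7
```

Request:
apply_moves(
  series=[
    [0,0,-0.0005,0,0,0],
    [0,0,-0.0005,0,0,0],
  ],
)

```text
time: 16.3
eef_pos: [0.5549, -0.0666, 0.0478]
tcp_rot: [0.821, 0.571, 0.0, 0.0]
contact_force: [-1.1, 1.1, 0.7]
opening: 0.687
finger_force: 33.8
```

```bash
python3 st.py
```

```text
16.3 [ 0.5549 -0.0666  0.0478] yaw -20.42 z [ 0. -0. -1.] F [-1.1   1.08  0.66] T [-0.027  0.079 -0.054] op 0.687 33.8 [-0.3   0.29  1.99  0.    0.87  0.06]
```

Request:
apply_moves(
  series=[
    [0,0,0,0,0,0.02],
    [0,0,0,0,0,0.04],
    [0,0,0,0,0,0.04],
  ],
)

```text
time: 16.68
eef_pos: [0.5545, -0.0665, 0.0475]
tcp_rot: [0.812, 0.583, -0.0, -0.0]
contact_force: [-1.5, -0.8, 1.3]
opening: 0.693
finger_force: 33.9
```

Request:
apply_moves(
  series=[
    [0,0,0,0,0,0.02],
    [0,0,0,0,0,0.04],
    [0,0,0,0,0,0.04],
  ],
)

```text
time: 17.05
eef_pos: [0.5551, -0.0667, 0.0473]
tcp_rot: [0.803, 0.596, 0.0, 0.001]
contact_force: [1.2, -0.3, -2.5]
opening: 0.686
finger_force: 33.6
```

Request:
apply_moves(
  series=[
    [0,0,0,0,0,0.02],
    [0,0,0,0,0,0.04],
    [0,0,0,0,0,0.04],
  ],
)

```text
time: 17.42
eef_pos: [0.5548, -0.0666, 0.0474]
tcp_rot: [0.793, 0.609, -0.0, -0.0]
contact_force: [0.7, 0.2, -2.4]
opening: 0.692
finger_force: 33.6
```

```bash
python3 st.py
```

```text
17.43 [ 0.5548 -0.0666  0.0474] yaw -15.01 z [-0.  0. -1.] F [ 0.68  0.23 -2.35] T [ 0.001 -0.021 -0.041] op 0.692 33.6 [-0.3   0.29  1.99  0.    0.87 -0.04]
```

Request:
apply_moves(
  series=[
    [0,0,-0.001,0,0,0],
    [0,0,-0.0015,0,0,0],
    [0,0,-0.0015,0,0,0],
  ],
)

```text
time: 17.8
eef_pos: [0.5548, -0.0666, 0.0463]
tcp_rot: [0.793, 0.609, 0.0, -0.0]
contact_force: [-0.2, 0.4, -1.8]
opening: 0.688
finger_force: 33.6
```

Request:
apply_moves(
  series=[
    [0,0,-0.001,0,0,0],
    [0,0,-0.0015,0,0,0],
    [0,0,-0.0015,0,0,0],
  ],
)

```text
time: 18.18
eef_pos: [0.5548, -0.0666, 0.0451]
tcp_rot: [0.793, 0.609, 0.0, -0.0]
contact_force: [0.5, -0.3, -1.7]
opening: 0.69
finger_force: 33.6
```

```bash
python3 st.py
```

```text
18.18 [ 0.5548 -0.0666  0.0451] yaw -15.02 z [ 0.  0. -1.] F [ 0.49 -0.35 -1.66] T [ 0.024  0.02  -0.   ] op 0.69 33.6 [-0.3   0.3   1.99  0.    0.86 -0.04]
```

Request:
apply_moves(
  series=[
    [0,0,-0.0005,0,0,0],
    [0,0,-0.001,0,0,0],
    [0,0,-0.001,0,0,0],
  ],
)

```text
time: 18.55
eef_pos: [0.5548, -0.0666, 0.0443]
tcp_rot: [0.793, 0.609, -0.0, -0.0]
contact_force: [0.1, 0.0, -1.9]
opening: 0.687
finger_force: 33.6
```

Request:
apply_moves(
  series=[
    [0,0,-0.0005,0,0,0],
    [0,0,-0.0007,0,0,0],
    [0,0,-0.0007,0,0,0],
  ],
)

```text
time: 18.92
eef_pos: [0.5548, -0.0666, 0.0438]
tcp_rot: [0.793, 0.609, -0.0, -0.0]
contact_force: [-0.5, 0.4, -1.4]
opening: 0.692
finger_force: 33.6
```

Request:
apply_moves(
  series=[
    [0,0,-0.0003,0,0,0],
    [0,0,-0.0005,0,0,0],
    [0,0,-0.0005,0,0,0],
  ],
)

```text
time: 19.3
eef_pos: [0.5548, -0.0666, 0.0436]
tcp_rot: [0.793, 0.609, -0.0, -0.0]
contact_force: [-1.4, 0.3, -0.0]
opening: 0.69
finger_force: 33.8
```

```bash
python3 st.py
```

```text
19.3 [ 0.5548 -0.0666  0.0436] yaw -15.02 z [-0. -0. -1.] F [-1.43  0.29 -0.01] T [ 0.012  0.159 -0.014] op 0.69 33.8 [-0.3   0.3   1.99 -0.    0.86 -0.04]
```

Request:
apply_moves(
  series=[
    [0,0,0,0,0,0],
    [0,0,0,0,0,0],
    [0,0,0,0,0,0],
    [0,0,0,0,0,0],
    [0,0,0,0,0,0],
  ],
  jaw=0.87,
)

```text
time: 19.92
eef_pos: [0.5548, -0.0666, 0.0434]
tcp_rot: [0.793, 0.609, 0.0, 0.0]
contact_force: [-0.2, -0.4, 1.0]
opening: 0.87
finger_force: 0.0
```

```bash
python3 st.py
```

```text
19.93 [ 0.5548 -0.0666  0.0434] yaw -15.02 z [ 0. -0. -1.] F [-0.21 -0.37  0.98] T [ 0.03   0.034 -0.012] op 0.87 0.0 [-0.3   0.3   1.99  0.    0.86 -0.04]
```

Released; rise straight up, then aside for a look.

Request:
apply_moves(
  series=[
    [0,0,0.01,0,0,0],
    [0,0,0.03,0,0,0],
    [0,0,0.07,0,0,0],
    [0,0,0.13,0,0,0],
    [0,0,0.18,0,0,0],
    [-0.02,0.07,0.2,0,0,0],
    [-0.02,0.14,0.2,0,0,0],
    [-0.02,0.21,0.2,0,0,0],
    [-0.02,0.25,0.2,0,0,0],
    [-0.02,0.25,0.2,0,0,0],
  ],
)

```text
time: 21.18
eef_pos: [0.5387, 0.1353, 0.2048]
tcp_rot: [0.792, 0.61, 0.001, 0.0]
contact_force: [0.1, -0.3, 0.0]
opening: 0.869
finger_force: 0.0
```

```bash
python3 st.py
python3 - <<'E'
from h import *
s=snap('side','s3.png');t=snap('top','t3.png')
f=lambda im,x,y,w:cv2.resize(im[y:y+w*3//4,x:x+w],(400,300),interpolation=cv2.INTER_CUBIC)
a=f(s,275,205,100);b=f(t,275,235,80)
cv2.imwrite('pics/c3.png',cv2.convertScaleAbs(np.hstack([a,b])[:,:,::-1],alpha=1.5))
E
```

```text
21.18 [0.5387 0.1353 0.2048] yaw -14.81 z [ 0.002  0.    -1.   ] F [ 0.13 -0.3   0.04] T [ 0.006  0.028 -0.025] op 0.869 0.0 [0.06 0.07 1.92 0.   1.16 0.32]
```

View pics/c3.png

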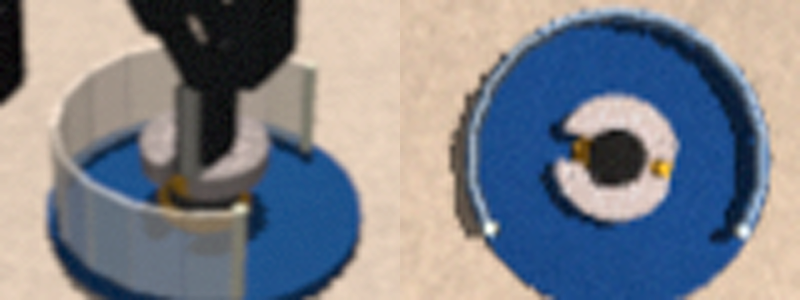

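The top view shows the mass around the stem, with the pin in its notch on the -y side (crop 662,167) and the slot pointing left. In the side view it looks flat on the brass mass, though the gripper partly hides it.

```bash
python3 -c "
from plant import ctrl
print(ctrl.sign_off())"
```

```text
the job is handed in; nothing more can be done
None
```

I handed the job in at about 21 s: the steel mass is released on the brass one, with its notch over the pin about 77° counterclockwise from its way in. The final pictures show this, though sign-off returned no verdict.

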